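Bolt the medicines box with its safety catch held down

TASK

Lock the blue medicines box on the weighing bench: with one fingertip press the yellow spring catch on its lid down and keep it down while the other fingertip pushes the bolt's upright red tab all the way across until the bolt is fully home in its keeper, then let go so that the catch springs back up and locks it. Do not let the catch come up during the slide. Everything is only touched and pushed, nothing is picked up: do not shift, tip or lift the box, and leave the other things where they are.

Things in the scene. Friction and masses are not known exactly. Their poses are not given: they have to be found in the camera images.
- lockbox: Blue steel medicines box, white lid (shut, does not open), about 4 kg, loose on the bench. 220 mm along its x, 280 along its y, top face 60 mm up. Origin: centre of the underside; z up; the bolt slides home towards +y. On top: bolt on the line x = +10 mm, yellow catch at x = -50, dark steel keeper for the bolt's end at y = 105 to 125, 76 mm up. The rest of the lid (x over 40) carries small things.
- bolt_tab (a point): Top centre of the bolt's upright red tab, 105 mm above the box's underside: 12 mm thick along the box's y, 30 wide along its x, standing 35 mm up from the bolt's flat bar (bar top 70 mm above the underside; two guides over it reach 74). Push its -y face towards the box's +y. At the start at about box x = +10, y = -15 mm; home at y = +33. Axes as the box's.
- bolt (a joint): How far the bolt has slid towards the keeper, m: 0 drawn back (0 to 0.001 at the start), 0.048 fully home, at its stop. Friction about 2 N. While the catch is up, its tooth stands in one of five gaps of the bolt's comb, 12 mm apart, and blocks it (1.5 mm of play). The tooth enters the last gap only within 1.5 mm of fully home.
- catch_pad (a point): Top centre of the yellow spring catch: a flat strip 28 mm wide along the box's x, 120 long along its y, at box x = -50, y = -65 to +55 mm, top 88 mm above the box's underside when up. Pressed anywhere it goes straight down; a fingertip may slide along it while pressing. Its centre line lies 60 mm from the tab's middle, across the slide. Axes as the box's.
- catch (a joint): How far the catch is pressed down, m: 0 up, 0.009 fully down against a hard stop. Spring: about 3 N at the start of the press, 7 N fully down. The bolt is free once it is pressed 0.005 or more. It springs back by itself when let go, if the bolt stands at a gap of its comb.
- carton_a: White medicine carton with a blue band, 50 x 85 x 45 mm; origin: centre of the underside.
- carton_b: White medicine carton with a green band, 45 x 75 x 60 mm; origin: centre of the underside.
- bottle: Small amber glass bottle, 56 mm across, 110 mm tall; origin: centre of the underside.
- spatula: Thin steel laboratory spatula, 170 mm long, 16 wide, 5 thick, lying flat on the bench along its own x; origin: its middle, on the underside.
- cap_ring: Small red plastic ring, 34 mm across, 10 mm high, lying on the box's lid; origin: centre of the underside.
- boat: Blue weighing boat, 45 x 45 x 11 mm, lying on the box's lid; origin: centre of the underside.
- mortar: White mortar with its pestle standing in it, 132 mm across, about 105 mm tall in all; origin: centre of the underside.

How it is judged (in metres and radians):
On the way, in this order (a step that is already met when the one before it is completed fails the run):
1. half-way across, one fingertip holds the catch down while the other pushes the bolt (value of joint bolt between 0.02 and 0.04 m and value of joint catch above 0.004 m and contact force between the fingers and catch above 0.5 N and contact force between the fingers and bolt above 0.3 N).
2. the bolt is fully home with the catch still held down (value of joint bolt above 0.0455 m and value of joint catch above 0.004 m and contact force between the fingers and catch above 0.5 N).
At the end, for the whole second after the job is handed in: The bolt is within 2.5 mm of fully home, the catch has sprung back up to within 1.5 mm and locks it, the box stands still, flat and within 15 mm of where it was, and every other thing is within 25 mm of where it was (value of joint bolt above 0.0455 m and value of joint catch below 0.0015 m and linear speed of lockbox below 0.01 m/s and distance of lockbox from where it was at the start of the episode below 0.015 m and angle between lockbox's own z axis and vertical below 0.05 rad and distance of each of carton_a, carton_b, bottle, spatula, cap_ring, boat, mortar from where it was at the start of the episode below 0.025 m); the robot touches nothing.
It fails at once if the catch comes up while the bolt is between its two ends (value of joint bolt between 0.006 and 0.042 m and value of joint catch below 0.003 m).
It fails at once if the box is shifted by more than 15 mm, lifted or tipped (distance of lockbox from where it was at the start of the episode above 0.015 m or angle between lockbox's own z axis and vertical above 0.1 rad).
It fails at once if one of the other things is moved by more than 25 mm or picked up (distance of any of carton_a, carton_b, bottle, spatula, cap_ring, boat, mortar from where it was at the start of the episode above 0.025 m).
It also fails if it takes over 38 s, if anything falls off the work surface, if the arm or the gripper's body presses on something with over 40 N, if the wrist force passes 120 N, or if a joint passes its speed limit or range.

ROBOT

A 6-joint arm with a two-finger parallel gripper is mounted at the origin on the work surface. World frame = base frame: x ahead of the robot, y to its left, z up, the work surface at z = 0. Lengths are in m, angles in degrees, forces in N, time in s.
With the tool pointing down it reaches from about 0.25 to 0.725 m from the base axis. Payload 9.7 kg.
Tool frame: the origin (TCP) lies midway between the tips of the shut fingers; the grasp point (between the pads) lies 19 mm behind it (grip_point_offset is the distance from the TCP to the grasp point, in m); y points along the fingers, z is the direction in which the jaws open and shut, and the axes are right-handed (so a half turn about y gives the same grasp; the last joint's range is limited). The gripper opens to 85 mm and grips with 20 to 120 N. Pads are 22 mm wide; open, the fingers measure 114 mm over their backs; the gripper's body (76 mm by 85 mm) begins 54 mm behind the grasp point. The pads swing forward as they close: fully open they stand 13 mm farther back than shut.
Start: joints at [68.526, 4.979, 10.078, 95.1, 0, 90], TCP at [0.201, 0.512, 0.231] pointing down, gripper open.
Joint ranges: [-179.16, 179.16], [-48.56, 103.87], [-65.8, 70.77], [-126.05, 130.52], [-82.76, 87.17], [-180, 180]. Speed limits (degrees/s): [127.2, 127.2, 147.25, 180, 180, 180].

INTERFACE

Orientations are given as [roll, pitch, yaw] about the fixed x, y, z axes, in that order (R = Rz(yaw) Ry(pitch) Rx(roll)).
In Python, from workcell import get_obs, camera, job_done, grip_point_offset gives the robot as it stands.
- The arm moves only by the tool move_arm, never from a script. Its argument "deltas" is a list that holds one entry, the list of rows, each a list of 4 numbers: the shift along the tool's x, y, z in m, then the turn about the tool's y in degrees. A call has 1 to 5 rows; each row is the pose to reach, as a shift and turn from the pose commanded when the call began, along the tool's axes at that moment; what a row does not reach only later rows make up. A row lasts 1/10 s, in which the tool goes at most 50 mm and 8.59 degrees, less where a joint would pass 70% of its speed; a pose out of reach is approached as far as the arm can. A call with a gripper value outside its range is refused whole. "claw" is the finger opening in m, from 0 to 0.0854, set as the call begins (left out, the last holds). The fingers move at their own pace and stop on an object; "newtons" is the grip in N (left out, the last holds). Time passes only in rows, so rows that repeat a pose let the fingers close. It gives the time, the measured TCP pose, the force and the opening at its end, in the units of the state.
- get_obs(): the state, without advancing time (a new reading comes with each control period).
- camera(name): name is "scene" or "side" or "wrist"; returns a dict with "color" (400x640x3 uint8, blue, green, red), "range_z" (400x640 float32, m along the optical axis (not along the pixel's ray), 0 where there is no reading), "fx", "fy", "cx", "cy" (pixels), "k1" (the pictures are not rectified: a ray, as slopes to the right and down, at radius r is drawn at 1 + k1 r^2 times it, then the intrinsics apply), "T" (4x4, takes a point from camera to world coordinates). Camera axes: x right, y down, z forward; pixel columns grow to the right and rows downward; lengths in m; the calibration is good to about 2 mm. A picture is of the moment at which its call begins.
- job_done(): hands the job in, once; it reports no verdict.
The state is a dict: "time": time; "q": joint angles; "qd": joint speeds; "joint_efforts": joint torques, N m; "ee_pos": TCP position; "tcp_rot": TCP orientation; "wrist_force": force on the tool from outside, world axes, zero at the start; "torque": the same for the moment, N m; "opening": finger opening in m.
Only numpy, scipy, OpenCV 4.12 (cv2) and the standard library are available. Lean on these libraries where they do the work, as an engineer would, in place of code of your own. Each camera call takes 0.05 s, during which the arm holds its last target. There are 200 camera calls.

## Working session

There is one attempt and no reset: what is moved stays moved. The work goes in short steps, Python scripts to look and compute and a tool call to move; the robot and the scene stay as the last step left them, time stands still between calls to the robot, and variables do not carry over. Pictures are saved under pics/ and viewed, about 8 in all and at most 12, crops included, and the job is handed in when it is done.

Besides the shell and the picture viewer there is one more tool, called after "Call:" by a JSON object that holds its "op" and its "data", one argument or row to a line. move_arm: Moves the arm, as the interface text tells. Its arguments: {"type":"object","properties":{"deltas":{"type":"array"},"claw":{"type":"number"},"newtons":{"type":"number"}},"required":["deltas"]}

```bash
ls; mkdir -p pics
cat > h.py <<'E'
import numpy as np, cv2
from workcell import get_obs, camera, job_done, grip_point_offset
def rays(c,uv):
    uv=np.asarray(uv,float).reshape(-1,2)
    K=np.array([[c['fx'],0,c['cx']],[0,c['fy'],c['cy']],[0,0,1]])
    s=cv2.undistortPoints(uv.reshape(-1,1,2),K,np.array([c['k1'],0,0,0.])).reshape(-1,2)
    return np.c_[s,np.ones(len(s))]
def plane(c,uv,z):
    T=np.array(c['T']); d=rays(c,uv)@T[:3,:3].T; o=T[:3,3]
    return o+d*((z-o[2])/d[:,2])[:,None]
def depth(c,uv):
    T=np.array(c['T']); uv=np.asarray(uv).reshape(-1,2).astype(int)
    return (rays(c,uv)*c['range_z'][uv[:,1],uv[:,0]][:,None])@T[:3,:3].T+T[:3,3]
E
python3 - <<'E'
from h import *
print(get_obs(), grip_point_offset)
for n in ('scene','side','wrist'):
    c=camera(n); cv2.imwrite(f'pics/{n}0.png',c['color']); np.save(f'pics/{n}0.npy',c,allow_pickle=True)
    print(n,c['fx'],c['k1'],np.round(c['T'],3).tolist())
a=cv2.imread('pics/scene0.png')
E
```

```text
pics
{'time': 0.0, 'q': array([ 6.85255051e+01,  5.01062262e+00,  1.00334097e+01,  9.50999213e+01,
       -1.15300913e-03,  9.00007405e+01]), 'qd': array([ 0.02442476,  0.0375086 ,  0.03033205, -0.00116072,  0.05011713,
        0.0344718 ]), 'joint_efforts': array([ 2.79282962e-03, -5.20392072e+01,  4.64804792e+01,  1.63556373e-02,
        2.81374207e-05,  6.22565295e-06]), 'ee_pos': array([0.20126568, 0.51159477, 0.2305783 ]), 'tcp_rot': array([-9.00771342e+01, -1.15400496e-03, -2.14752339e+01]), 'wrist_force': array([-0.19983208,  0.43637835, -0.42095967]), 'torque': array([ 0.00825015, -0.03588401,  0.01269978]), 'opening': 0.08536399134165391} 0.0187
scene 425.37668116063594 -0.07039198789718912 [[0.314, 0.79, -0.527, 1.126], [0.949, -0.266, 0.168, -0.055], [-0.007, -0.553, -0.833, 0.965], [0.0, 0.0, 0.0, 1.0]]
side 463.8947084576408 -0.036073828569314285 [[0.994, -0.069, 0.08, 0.527], [-0.105, -0.549, 0.829, -0.746], [-0.013, -0.833, -0.553, 0.665], [0.0, 0.0, 0.0, 1.0]]
wrist 301.3379133101577 -0.048069663218520985 [[0.366, 0.893, 0.262, 0.135], [0.931, -0.35, -0.104, 0.539], [-0.002, 0.282, -0.959, 0.373], [0.0, 0.0, 0.0, 1.0]]
```

View pics/scene0.png

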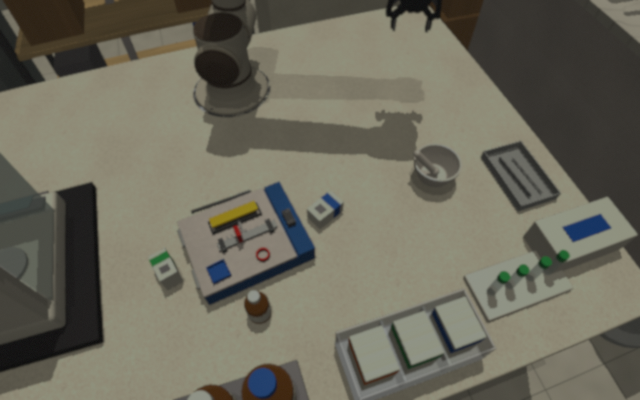

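View pics/side0.png

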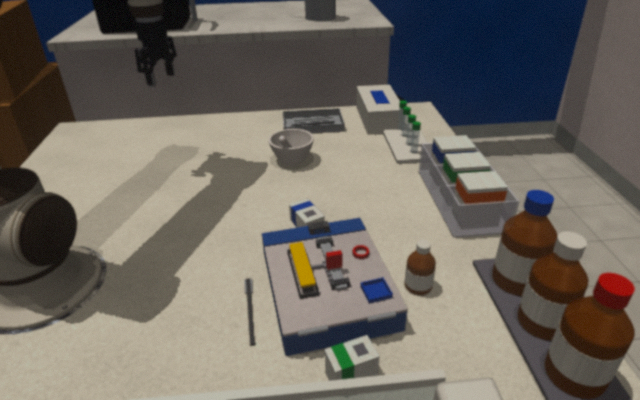

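The scene view shows the catch at about (235,214), the tab at (237,234) and the ring at (263,254). The side view shows the catch at (302,268) and the tab at (334,258). The slide runs up the side picture. Next I'll measure all of them.

```bash
cat > meas.py <<'E'
from h import *
def blob(c,lo,hi,roi):
    hsv=cv2.cvtColor(c['color'],cv2.COLOR_BGR2HSV); m=cv2.inRange(hsv,lo,hi)
    k=np.zeros_like(m);x0,y0,x1,y1=roi;k[y0:y1,x0:x1]=1; m=m*k
    n,l,s,ce=cv2.connectedComponentsWithStats(m); i=1+np.argmax(s[1:,4])
    return (l==i),s[i],ce[i]
def tri(cs,uvs):
    A=np.zeros((3,3));b=np.zeros(3)
    for c,u in zip(cs,uvs):
        T=np.array(c['T']);d=T[:3,:3]@rays(c,u)[0];d/=np.linalg.norm(d);P=np.eye(3)-np.outer(d,d);A+=P;b+=P@T[:3,3]
    return np.linalg.solve(A,b)
E
python3 - <<'E'
from meas import *
sc=np.load('pics/scene0.npy',allow_pickle=True).item();si=np.load('pics/side0.npy',allow_pickle=True).item()
for nm,lo,hi,rs,ri in (('yellow',(18,120,80),(35,255,255),(180,180,310,300),(262,220,410,350)),('redtab',(0,120,60),(8,255,255),(222,222,250,248),(322,244,346,272))):
  cc=[]
  for n,c,r in (('scene',sc,rs),('side',si,ri)):
    m,s,ce=blob(c,lo,hi,r); uv=np.argwhere(m)[:,::-1]; cc.append(ce)
    p=depth(c,uv); p=p[c['range_z'][uv[:,1],uv[:,0]]>0]
    print(nm,n,s,ce.round(1),'depth pct z',np.percentile(p[:,2],[5,50,95]).round(4),'mean',p.mean(0).round(4))
    top=p[p[:,2]>np.percentile(p[:,2],60)]
    print('  planecent', plane(c,ce,.088 if nm=='yellow' else .105).round(4))
    if nm=='yellow':
      P=plane(c,uv,.088)[:,:2].astype(np.float32); print('  rect',cv2.minAreaRect(P))
  print('tri',tri([sc,si],cc).round(4))
for n,c in (('scene',sc),('side',si)):
  H,W=c['range_z'].shape; g=np.stack(np.meshgrid(np.arange(W),np.arange(H)),-1).reshape(-1,2)
  p=depth(c,g); ok=(c['range_z'].ravel()>0)&(abs(p[:,2]-.06)<.006)
  m=ok.reshape(H,W).astype(np.uint8); m=cv2.morphologyEx(m,cv2.MORPH_OPEN,np.ones((3,3)))
  m=cv2.morphologyEx(m,cv2.MORPH_CLOSE,np.ones((15,15)))
  k,l,s,ce=cv2.connectedComponentsWithStats(m)
  i=l[240,245] if n=='scene' else l[310,320]
  print(n,'lid',s[i]); q=plane(c,g[(l==i).ravel()],.06)[:,:2].astype(np.float32); r=cv2.minAreaRect(q); print(r, cv2.boxPoints(r).round(3).tolist())
for c,f,r,n in((sc,5,(165,175,325,305),'scene'),(si,4,(240,200,420,355),'side')):
  a=c['color'][r[1]:r[3],r[0]:r[2]]; a=cv2.convertScaleAbs(a,alpha=1.5); cv2.imwrite(f'pics/{n}_crop.png',cv2.resize(a,None,fx=4,fy=4,interpolation=cv2.INTER_CUBIC)[:600])
E
```

```text
yellow scene [209 201  49  27 497] [232.8 213.8] depth pct z [0.0843 0.0878 0.0904] mean [ 0.5423 -0.091   0.0874]
  planecent [[ 0.5427 -0.0911  0.088 ]]
  rect ((0.5424864888191223, -0.09000522643327713), (0.028866562992334366, 0.12016312032938004), 7.907223224639893)
yellow side [289 242  27  46 700] [301.8 264.4] depth pct z [0.0851 0.088  0.0898] mean [ 0.5414 -0.0951  0.0874]
  planecent [[ 0.5415 -0.0969  0.088 ]]
  rect ((0.5409093499183655, -0.09227396547794342), (0.02960873395204544, 0.1251608431339264), 8.17943286895752)
tri [ 0.541  -0.0916  0.084 ]
redtab scene [233 225   9  15  62] [237.  231.3] depth pct z [0.0869 0.1044 0.1065] mean [ 0.6018 -0.0914  0.1014]
  planecent [[ 0.6041 -0.0912  0.105 ]]
redtab side [326 250  16  19 241] [333.8 259. ] depth pct z [0.0757 0.0958 0.1064] mean [ 0.6013 -0.0955  0.0935]
  planecent [[ 0.5998 -0.1085  0.105 ]]
tri [ 0.5996 -0.0928  0.0934]
scene lid [ 149  182  166  115 9924]
((0.5969583988189697, -0.12230446934700012), (0.2229577898979187, 0.3669850528240204), 8.04803466796875) [[0.460999995470047, 0.04399999976158142], [0.5120000243186951, -0.3199999928474426], [0.7329999804496765, -0.2879999876022339], [0.6819999814033508, 0.07500000298023224]]
side lid [  262   218   146   155 12206]
((0.5972500443458557, -0.12455207109451294), (0.2233627885580063, 0.3724910020828247), 7.9025774002075195) [[0.460999995470047, 0.04500000178813934], [0.5120000243186951, -0.3240000009536743], [0.7329999804496765, -0.2939999997615814], [0.6819999814033508, 0.07500000298023224]]
```

View pics/side_crop.png

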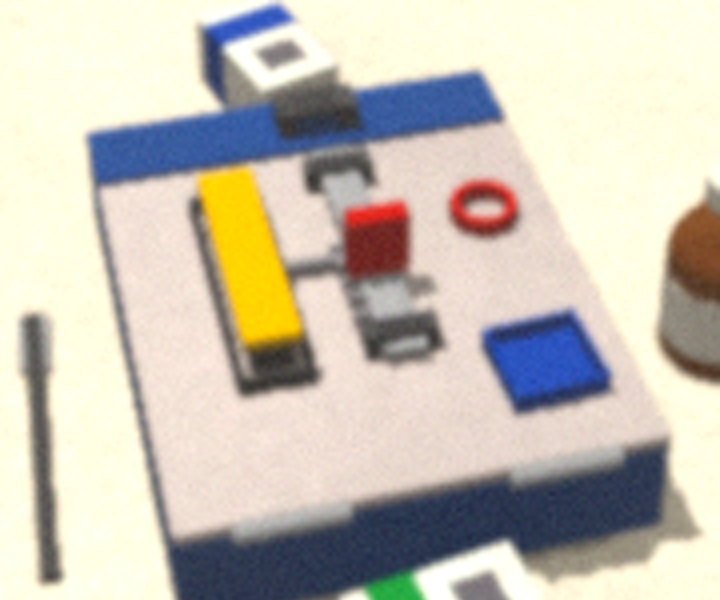

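The lid rectangle gives a box yaw of about 8.0°. The catch centre is near (0.5415, -0.091) and the tab near (0.602, -0.092), and both fit the given layout. I'll start moving over.

Call:
{"op": "move_arm", "data": {
  "deltas": [
    [[0.038,0,-0.03,8],[0.076,0,-0.06,16],[0.114,0,-0.09,24],[0.152,0,-0.12,32],[0.19,0,-0.15,40]]
  ],
  "claw": 0.048
}}

```text
time: 0.65
ee_pos: [0.3236, 0.3009, 0.2311]
tcp_rot: [-90.0, -0.0, -61.8]
wrist_force: [0.8, -0.1, 0.4]
opening: 0.0474
```

```bash
cat > tgt.py <<'E'
import sys
from h import *
from scipy.spatial.transform import Rotation as R
# box frame: origin from catch centre = box(-50,-5)
A=np.radians(8.0); X=np.array([np.cos(A),np.sin(A),0]); Y=np.array([-np.sin(A),np.cos(A),0])
O=np.array([.5415,-.0912,0])+.050*X+.005*Y
def go(bx,by,z):
    o=get_obs(); M=R.from_euler('xyz',o['tcp_rot'],degrees=True).as_matrix()
    p=O+bx*X+by*Y+[0,0,z]; d=M.T@(p-o['ee_pos'])
    az=np.degrees(np.arctan2(M[1,2],M[0,2])); e=o['ee_pos']-O
    print('t',o['time'],'delta',d.round(4),'turn',round(az-8,2),'box xyz',[round(e@X,4),round(e@Y,4),round(e[2],4)],'F',o['wrist_force'].round(2),'Fbox',(o['wrist_force']@X).round(2),(o['wrist_force']@Y).round(2),'open',o['opening'],'q',o['q'].round(1))
if __name__=='__main__': go(*map(float,sys.argv[1:4]))
E
python3 tgt.py -0.02 -0.041 0.16
```

```text
t 0.65 delta [0.4927 0.0712 0.0222] turn 20.23 box xyz [np.float64(-0.2112), np.float64(0.4136), np.float64(0.2311)] F [ 0.83 -0.13  0.4 ] Fbox 0.81 -0.24 open 0.04736478929846203 q [ 42.9  -9.7  -4.1  95.6  -0.  104.7]
```

Call:
{"op": "move_arm", "data": {
  "deltas": [
    [[0.049,0,0.002,4],[0.098,0,0.004,8],[0.147,0,0.006,12],[0.196,0,0.008,16],[0.245,0,0.01,20]]
  ]
}}

```text
time: 1.15
ee_pos: [0.4496, 0.0902, 0.2313]
tcp_rot: [-90.0, 0.0, -81.6]
wrist_force: [2.0, 1.3, -0.3]
opening: 0.048
```

```bash
python3 tgt.py -0.02 -0.041 0.16
```

```text
t 1.15 delta [0.229  0.0713 0.0943] turn 0.35 box xyz [np.float64(-0.1158), np.float64(0.1874), np.float64(0.2313)] F [ 1.95  1.35 -0.26] Fbox 2.12 1.06 open 0.047957078902303614 q [11.3 -7.5 -2.2 95.3  0.  93. ]
```

Call:
{"op": "move_arm", "data": {
  "deltas": [
    [[0.046,0,0.019,0.3],[0.092,0,0.038,0.3],[0.138,0,0.057,0.3],[0.184,0.02,0.076,0.3],[0.222,0.05,0.094,0.3]]
  ]
}}

```text
time: 1.65
ee_pos: [0.574, -0.1124, 0.1849]
tcp_rot: [-89.8, -0.1, -81.8]
wrist_force: [0.7, 1.7, 0.1]
opening: 0.0481
```

```bash
python3 - <<'E'
from h import *
for n in ('side','wrist'):
    c=camera(n); np.save(f'pics/{n}1.npy',c,allow_pickle=True)
    a=c['color'] if n=='wrist' else cv2.resize(c['color'][170:350,230:420],None,fx=3,fy=3,interpolation=cv2.INTER_CUBIC)
    cv2.imwrite(f'pics/{n}1.png',cv2.convertScaleAbs(a,alpha=1.4))
E
python3 tgt.py -0.02 -0.041 0.12
```

```text
t 1.75 delta [0.0098 0.0586 0.0026] turn 0.01 box xyz [np.float64(-0.0223), np.float64(-0.0313), np.float64(0.1786)] F [-0.74  0.92 -1.11] Fbox -0.6 1.01 open 0.04815775587649669 q [-11.2   9.3   8.9  90.1  -0.   70.8]
```

View pics/wrist1.png

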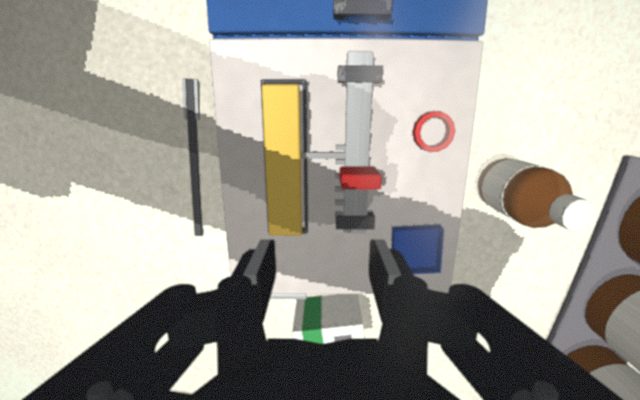

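View pics/side1.png

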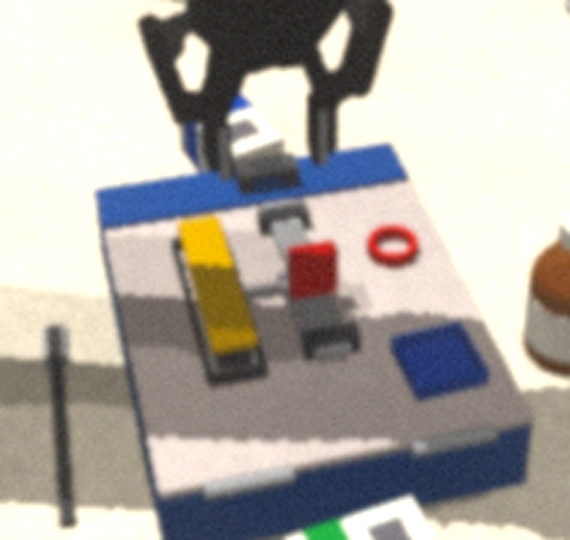

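The wrist view shows the box square to the jaws, with the fingertips at (265,242) and (380,242). The catch is at (284,158) and the tab at (360,178). I'll cross-check the tab and catch positions from this view.

Run:
```python
from meas import *; from tgt import *
c=np.load('pics/wrist1.npy',allow_pickle=True).item()
for lo,hi,r,z in (((18,100,40),(35,255,255),(250,70,315,245),.088),((0,120,40),(8,255,255),(335,160,385,195),.105)):
    m,s,ce=blob(c,lo,hi,r); uv=np.argwhere(m)[:,::-1]
    P=plane(c,uv,z)-O; b=np.c_[P@X,P@Y]; D=depth(c,uv)-O; 
    print(s,'plane min/max',np.percentile(b,[1,50,99],axis=0).round(4).tolist(),cv2.minAreaRect(b.astype(np.float32)),'depth med',np.median(np.c_[D@X,D@Y,D[:,2]],axis=0).round(4))
```

```text
[ 262   84   41  152 5350] plane min/max [[-0.0651, -0.0601], [-0.0516, 0.004], [-0.0381, 0.0558]] ((-0.05141792446374893, -0.0026569440960884094), (0.11847320199012756, 0.028132949024438858), 89.94068145751953) depth med [-0.0516  0.0039  0.0876]
[340 167  41  22 749] plane min/max [[-0.0071, -0.0169], [0.0066, -0.0101], [0.0214, -0.002]] ((0.006925507914274931, -0.009115958586335182), (0.02947673760354519, 0.015622599981725216), 0.18052028119564056) depth med [ 0.0071 -0.0101  0.1041]
```

Call:
{"op": "move_arm", "data": {
  "deltas": [
    [[0.004,0.02,0.001,0],[0.0085,0.04,0.001,0],[0.0085,0.066,0.001,0],[0.0085,0.076,0.001,0],[0.0085,0.076,0.001,0]]
  ]
}}

```text
time: 2.25
ee_pos: [0.5738, -0.1176, 0.107]
tcp_rot: [-90.1, 0.1, -81.8]
wrist_force: [-0.9, 0.4, 0.9]
opening: 0.0479
```

```bash
python3 tgt.py -0.021 -0.041 0.085
```

```text
t 2.25 delta [0.0054 0.022  0.0007] turn 0.25 box xyz [np.float64(-0.0217), np.float64(-0.0356), np.float64(0.107)] F [-0.95  0.41  0.91] Fbox -0.88 0.54 open 0.04787250592280507 q [-11.6   9.3   1.2  82.    0.   70.2]
```

Call:
{"op": "move_arm", "data": {
  "deltas": [
    [[0.005,0.004,0,0],[0.005,0.01,0,0],[0.005,0.016,0,0],[0.005,0.016,0,0],[0.005,0.016,0,0]]
  ]
}}

```text
time: 2.75
ee_pos: [0.5754, -0.123, 0.0923]
tcp_rot: [-90.0, 0.0, -81.8]
wrist_force: [0.1, 0.3, 0.4]
opening: 0.048
```

```bash
python3 tgt.py -0.021 -0.041 0.085
python3 - <<'E'
from h import *
c=camera('side'); a=cv2.resize(c['color'][190:330,260:400],None,fx=4,fy=4,interpolation=cv2.INTER_CUBIC)
cv2.imwrite('pics/side2.png',cv2.convertScaleAbs(a,alpha=1.8))
E
```

```text
t 2.75 delta [-0.0003  0.0073 -0.0002] turn 0.22 box xyz [np.float64(-0.0208), np.float64(-0.0413), np.float64(0.0923)] F [0.06 0.34 0.44] Fbox 0.11 0.33 open 0.047993461583452 q [-12.1   9.7  -0.   80.2   0.   69.7]
```

View pics/side2.png

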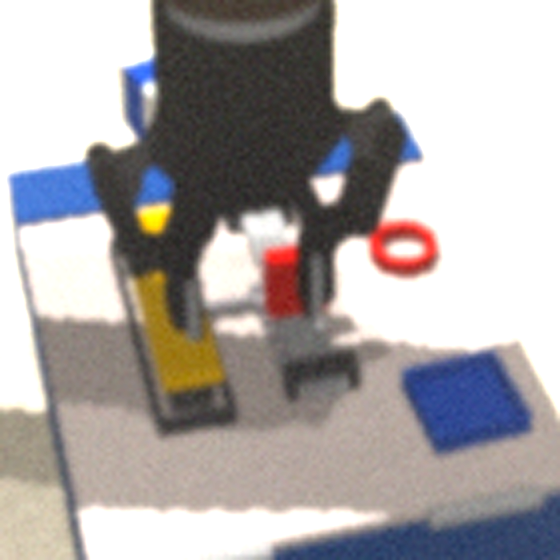

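Side view: the left tip (190,320) is over the catch and slightly right of its centre line. The right tip (315,290) is on the -y side of the tab, over its right half. I'll shift -x by 2 mm and press down.

Call:
{"op": "move_arm", "data": {
  "deltas": [
    [[0,0.003,-0.002,0],[0,0.006,-0.002,0],[0,0.006,-0.002,0],[0,0.006,-0.002,0]]
  ]
}}

```text
time: 3.2
ee_pos: [0.5734, -0.1233, 0.0861]
tcp_rot: [-90.0, 0.0, -81.8]
wrist_force: [-0.0, 0.4, -0.4]
opening: 0.0479
```

Call:
{"op": "move_arm", "data": {
  "deltas": [
    [[0,0.002,0,0],[0,0.003,0,0],[0,0.003,0,0]]
  ]
}}

```text
time: 3.5
ee_pos: [0.5737, -0.1234, 0.0835]
tcp_rot: [-90.0, -0.0, -81.8]
wrist_force: [-0.3, -0.7, 3.3]
opening: 0.0482
```

Call:
{"op": "move_arm", "data": {
  "deltas": [
    [[0,0.002,0,0],[0,0.002,0,0],[0,0.002,0,0]]
  ]
}}

```text
time: 3.8
ee_pos: [0.5736, -0.1235, 0.0814]
tcp_rot: [-90.0, -0.0, -81.8]
wrist_force: [-0.2, -0.7, 4.5]
opening: 0.0478
```

Call:
{"op": "move_arm", "data": {
  "deltas": [
    [[0,0.002,0,0],[0,0.002,0,0],[0,0.002,0,0]]
  ]
}}

```text
time: 4.1
ee_pos: [0.5736, -0.1234, 0.0793]
tcp_rot: [-90.0, -0.0, -81.8]
wrist_force: [-0.1, 0.0, 4.7]
opening: 0.0479
```

Call:
{"op": "move_arm", "data": {
  "deltas": [
    [[0,0.002,0,0],[0,0.002,0,0],[0,0.002,0,0]]
  ]
}}

```text
time: 4.4
ee_pos: [0.5736, -0.1235, 0.0775]
tcp_rot: [-90.0, -0.0, -81.8]
wrist_force: [0.4, 0.7, 6.8]
opening: 0.0477
```

Run:
```python
from tgt import *
go(-.02,-.041,.077); o=get_obs(); print('torque box',o['torque'],o['torque']@X,o['torque']@Y)
```

```text
t 4.4 delta [-0.0004  0.0005  0.0027] turn 0.23 box xyz [np.float64(-0.0227), np.float64(-0.0414), np.float64(0.0775)] F [0.36 0.71 6.82] Fbox 0.45 0.65 open 0.047707498731945734 q [-12.1   9.7  -1.7  78.6  -0.   69.6]
torque box [-0.13844004  0.10580204  0.05714351] -0.12236795720157213 0.12403951256412633
```

Call:
{"op": "move_arm", "data": {
  "deltas": [
    [[-0.003,0,0,0],[-0.006,0,0,0],[-0.009,0,0,0],[-0.012,0,0,0],[-0.015,0,0,0]]
  ]
}}

```text
time: 4.9
ee_pos: [0.5717, -0.1095, 0.0777]
tcp_rot: [-90.0, -0.1, -81.8]
wrist_force: [1.5, -6.1, 5.4]
opening: 0.0478
```

```bash
python3 tgt.py -0.023 0.016 0.077
```

```text
t 4.9 delta [-0.0433  0.0006 -0.0002] turn 0.19 box xyz [np.float64(-0.0226), np.float64(-0.0273), np.float64(0.0777)] F [ 1.46 -6.05  5.41] Fbox 0.6 -6.2 open 0.047791348019282406 q [-10.8   9.   -2.5  78.4  -0.1  71. ]
```

Call:
{"op": "move_arm", "data": {
  "deltas": [
    [[-0.002,0.0005,0,0],[-0.004,0.0007,0,0]]
  ]
}}

```text
time: 5.1
ee_pos: [0.5713, -0.1056, 0.0773]
tcp_rot: [-89.9, -0.1, -81.8]
wrist_force: [1.0, -5.7, 7.5]
opening: 0.0479
```

```bash
python3 tgt.py -0.023 0.016 0.077
python3 - <<'E'
from h import *
a=[]
for n,r in (('side',(260,200,400,330)),('scene',(180,180,310,300))):
    c=camera(n); a.append(cv2.resize(c['color'][r[1]:r[3],r[0]:r[2]],(400,400),interpolation=cv2.INTER_CUBIC))
cv2.imwrite('pics/mid.png',cv2.convertScaleAbs(np.hstack(a),alpha=1.8))
E
```

```text
t 5.1 delta [-0.0394  0.0002 -0.0004] turn 0.19 box xyz [np.float64(-0.0225), np.float64(-0.0234), np.float64(0.0773)] F [ 0.97 -5.71  7.48] Fbox 0.16 -5.79 open 0.04785677185632949 q [-10.4   8.8  -2.7  78.3  -0.1  71.4]
```

View pics/mid.png

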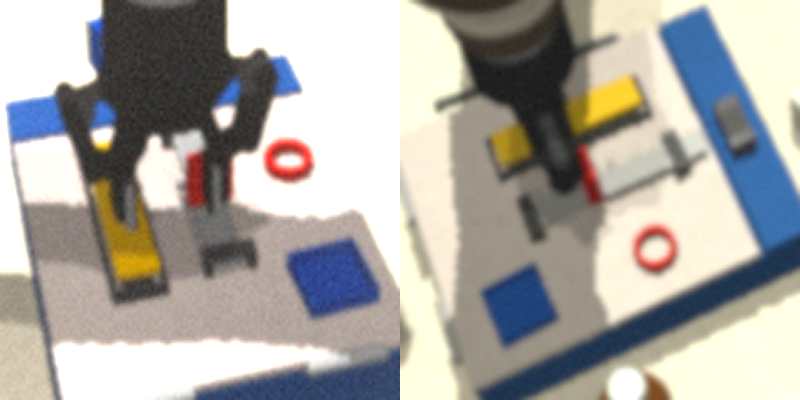

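In the scene half the finger is against the red tab (590,175). The left finger sits on the catch in the side half, at (125,210). The push force is steady at about 6 N, so the bolt is sliding.

Call:
{"op": "move_arm", "data": {
  "deltas": [
    [[-0.003,0,0,0],[-0.006,0,0,0],[-0.009,0,0,0],[-0.012,0,0,0],[-0.015,0,0,0]]
  ]
}}

```text
time: 5.7
ee_pos: [0.5692, -0.0908, 0.0773]
tcp_rot: [-89.9, -0.1, -81.8]
wrist_force: [1.1, -6.5, 7.3]
opening: 0.048
```

Call:
{"op": "move_arm", "data": {
  "deltas": [
    [[-0.003,0,0,0],[-0.006,0,0,0],[-0.009,0,0,0],[-0.012,0,0,0],[-0.014,0,0,0]]
  ]
}}

```text
time: 6.2
ee_pos: [0.5673, -0.0768, 0.0772]
tcp_rot: [-89.9, -0.1, -81.8]
wrist_force: [1.7, -5.1, 7.4]
opening: 0.0482
```

```bash
python3 tgt.py -0.023 0.016 0.077
```

```text
t 6.2 delta [-0.0103  0.0002 -0.0005] turn 0.18 box xyz [np.float64(-0.0225), np.float64(0.0057), np.float64(0.0772)] F [ 1.68 -5.1   7.41] Fbox 0.95 -5.28 open 0.04820023565874763 q [-7.7  7.7 -4.  78.2 -0.1 74.2]
```

Call:
{"op": "move_arm", "data": {
  "deltas": [
    [[-0.002,0,0,0],[-0.004,0,0,0],[-0.006,0,0,0],[-0.007,0,0,0]]
  ]
}}

```text
time: 6.6
ee_pos: [0.5663, -0.0699, 0.0772]
tcp_rot: [-89.9, -0.1, -81.8]
wrist_force: [1.5, -6.7, 5.8]
opening: 0.0477
```

Call:
{"op": "move_arm", "data": {
  "deltas": [
    [[-0.001,0,0,0],[-0.002,0,0,0]]
  ]
}}

```text
time: 6.8
ee_pos: [0.5661, -0.068, 0.0772]
tcp_rot: [-89.9, -0.1, -81.8]
wrist_force: [2.1, -6.1, 6.2]
opening: 0.0484
```

Call:
{"op": "move_arm", "data": {
  "deltas": [
    [[-0.001,0,0,0],[-0.001,0,0,0]]
  ]
}}

```text
time: 7.0
ee_pos: [0.5659, -0.0669, 0.0772]
tcp_rot: [-89.9, -0.1, -81.8]
wrist_force: [2.2, -5.3, 6.8]
opening: 0.0481
```

Call:
{"op": "move_arm", "data": {
  "deltas": [
    [[-0.001,0,0,0],[-0.001,0,0,0]]
  ]
}}

```text
time: 7.2
ee_pos: [0.5658, -0.0659, 0.0772]
tcp_rot: [-89.9, -0.1, -81.8]
wrist_force: [2.0, -6.7, 7.0]
opening: 0.0476
```

Call:
{"op": "move_arm", "data": {
  "deltas": [
    [[-0.001,0,0,0],[-0.001,0,0,0]]
  ]
}}

```text
time: 7.4
ee_pos: [0.5657, -0.0655, 0.0773]
tcp_rot: [-89.9, -0.2, -81.8]
wrist_force: [2.5, -7.8, 6.8]
opening: 0.0482
```

Call:
{"op": "move_arm", "data": {
  "deltas": [
    [[-0.0005,0,0,0],[-0.0005,0,0,0]]
  ]
}}

```text
time: 7.6
ee_pos: [0.5657, -0.0654, 0.0773]
tcp_rot: [-89.9, -0.2, -81.9]
wrist_force: [2.6, -11.5, 7.1]
opening: 0.0482
```

The finger has stopped at box y of about 17 mm (16 expected) and the force is climbing, which points to the end stop. I'll check by camera before letting go.

```bash
python3 tgt.py -0.023 0.016 0.077
python3 - <<'E'
from meas import *; from tgt import O,X,Y
a=[]
for n,r in (('side',(260,200,400,330)),('scene',(180,180,310,300))):
    c=camera(n); a.append(cv2.resize(c['color'][r[1]:r[3],r[0]:r[2]],(400,400),interpolation=cv2.INTER_CUBIC))
    try:
        m,s,ce=blob(c,(0,120,60),(8,255,255),(225,205,262,248) if n=='scene' else (305,225,346,272)); P=plane(c,ce,.1 if n=='scene' else .095)[0]-O; print(n,s,ce,P@X,P@Y)
    except Exception as e: print(e)
cv2.imwrite('pics/home.png',cv2.convertScaleAbs(np.hstack(a),alpha=1.8))
E
```

```text
t 7.6 delta [ 0.0011  0.0003 -0.0005] turn 0.13 box xyz [np.float64(-0.0225), np.float64(0.0171), np.float64(0.0773)] F [  2.55 -11.48   7.08] Fbox 0.93 -11.72 open 0.04816080755015966 q [-6.5  7.3 -4.5 78.1 -0.2 75.4]
side [320 237   6  16  68] [322.47058824 244.88235294] -0.002360791118208185 0.026186082398687603
scene [256 221   5  13  31] [257.80645161 228.29032258] 0.023319868487098473 0.03333109804216129
```

View pics/home.png

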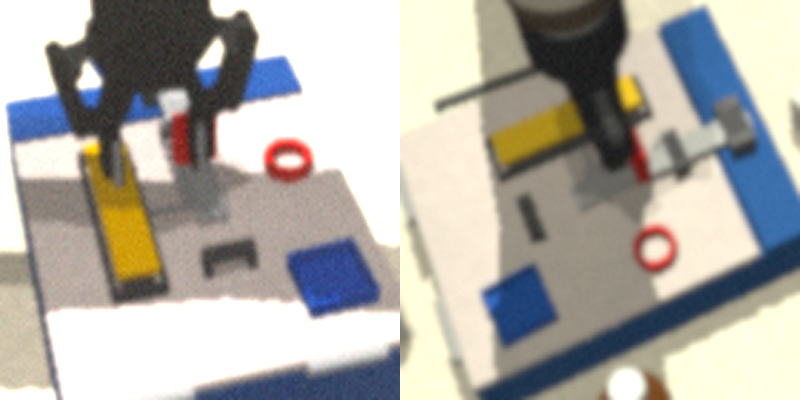

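The bolt's end is in the keeper (735,125) and the tab measures y ≈ 33 mm, which is home. I'll ease the push slightly and rise straight up.

Call:
{"op": "move_arm", "data": {
  "deltas": [
    [[0.0007,0,0,0],[0.0007,-0.004,0,0],[0.0007,-0.009,0,0],[0.001,-0.016,0,0],[0.002,-0.03,0,0]]
  ]
}}

```text
time: 8.2
ee_pos: [0.564, -0.0657, 0.1049]
tcp_rot: [-90.2, 0.0, -81.8]
wrist_force: [-0.7, -0.6, -0.9]
opening: 0.0481
```

Call:
{"op": "move_arm", "data": {
  "deltas": [
    [[0,-0.03,0,0],[0,-0.07,0,0],[0,-0.11,0,0],[-0.04,-0.13,0,0],[-0.09,-0.13,0,0]]
  ]
}}

```text
time: 8.7
ee_pos: [0.5531, 0.0235, 0.2402]
tcp_rot: [-89.7, -0.0, -82.0]
wrist_force: [1.6, 0.3, -0.4]
opening: 0.0479
```

Call:
{"op": "move_arm", "data": {
  "deltas": [
    [[-0.04,0,-0.02,0],[-0.08,0,-0.04,0],[-0.12,0,-0.06,0],[-0.16,0,-0.08,0],[-0.16,0,-0.08,0]]
  ]
}}

```text
time: 9.2
ee_pos: [0.4475, 0.1739, 0.2372]
tcp_rot: [-90.0, 0.1, -81.5]
wrist_force: [0.6, -0.6, -0.1]
opening: 0.0477
```

Run:
```python
from meas import *; from tgt import O,X,Y
a=[]
for n,r in (('side',(230,190,430,350)),('scene',(150,175,340,320))):
    c=camera(n); a.append(cv2.resize(c['color'][r[1]:r[3],r[0]:r[2]],(400,400),interpolation=cv2.INTER_CUBIC))
    for lo,hi,rr,z in (((18,120,80),(35,255,255),(180,180,310,300) if n=='scene' else (262,220,410,350),.088),((0,120,60),(8,255,255),(225,205,262,248) if n=='scene' else (305,225,346,272),.1)):
        m,s,ce=blob(c,lo,hi,rr); uv=np.argwhere(m)[:,::-1]; D=np.median(depth(c,uv),0); P=plane(c,ce,z)[0]-O
        print(n,s,ce.round(1),'box xy',(P@X).round(4),(P@Y).round(4),'depth z',D[2].round(4))
cv2.imwrite('pics/end.png',cv2.convertScaleAbs(np.hstack(a),alpha=1.6))
print(get_obs()['time'],get_obs()['wrist_force'])
```

```text
side [289 242  27  46 704] [301.8 264.4] box xy -0.0509 -0.0106 depth z 0.0881
side [320 236  15  17 224] [327.2 243.8] box xy 0.0058 0.0211 depth z 0.0948
scene [209 201  49  27 498] [233.  213.8] box xy -0.0487 -0.0047 depth z 0.0877
scene [252 217   9  17  72] [255.9 224.5] box xy 0.0117 0.0331 depth z 0.1029
9.3 [ 0.46181668  0.27560568 -0.13102076]
```

View pics/end.png

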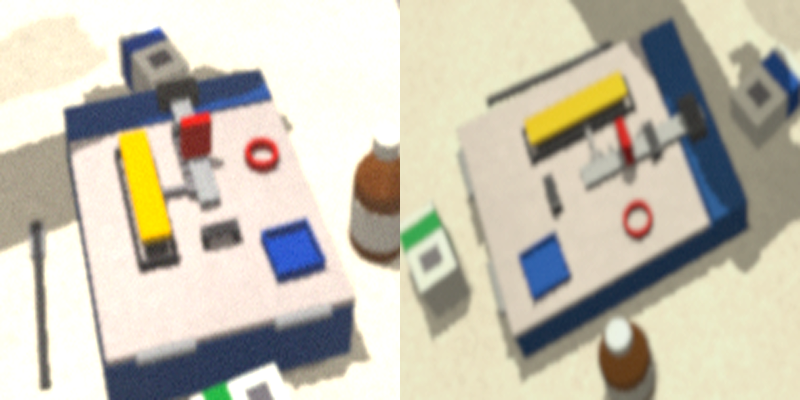

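The catch is back at 88 mm (same pixels as at the start), the bolt is in the keeper, and the box and other things haven't moved. I'll hand it in.

```bash
python3 -c "
from workcell import job_done; print(job_done())"
```

```text
the job is handed in; nothing more can be done
None
```

The box is locked and the job is handed in at about 9.3 s; no verdict was reported. I opened the fingers to 48 mm and held the catch down with one fingertip at about 7 N. The other fingertip pushed the red tab across until the force rose to about 11.5 N at the end stop. I then eased off, rose straight up and moved the arm clear.

**Last checks:**
- **Bolt:** the scene camera puts the tab at box y ≈ 33 mm, which is home, and the picture shows the bolt's end in its keeper.
- **Catch:** its top is back at 88 mm in both views, as before the press.
- **Box and other things:** the catch's pixel position is unchanged, so the box did not shift. In the last picture the nearby things look where they were; I did not measure them, and the mortar was outside that crop.

**Disagreements:**
- The wrist camera placed the box 1.5–3 mm from the scene and side estimate, so I shifted the fingers about 2 mm.
- The side view put the tab at y ≈ 21 mm. That is expected, because its mask is mostly the tab's front face, projected onto a plane near the top.

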